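Fetch the plug gauge from the covered rack and set it up under the measuring microscope

ROBOT

A 7-joint arm with a two-finger parallel gripper is mounted at the origin on the work surface. World frame = base frame: x ahead of the robot, y to its left, z up, the work surface at z = 0. Lengths are in mm, angles in rad, forces in N, time in s.
With the tool pointing down it reaches from about 425 to 950 mm from the base axis. Payload 16.7 kg.
Tool frame: the origin (TCP) lies at the very end of the fingers, on their centre line; the grasp point (between the pads) lies 19 mm behind it; z points along the fingers, y is the line along which they close (so a half turn about z gives the same grasp; the last joint's range is limited). The gripper opens to 94 mm and grips with 3 to 60 N. Pads are 16 mm wide; open, the fingers measure 119 mm over their backs; the gripper's body (75 mm by 177 mm) begins 78 mm behind the grasp point.
Start: joints at [0.993, 0.426, 0.074, 1.606, -0.034, 1.111, -0.067], TCP at [280.617, -613.864, 205.467] pointing down, gripper open.
Joint ranges: [-2.85, 2.85], [-0.5, 2.14], [-1.23, 1.37], [0.21, 2.46], [-1.02, 4.16], [0.16, 2.05], [-2.73, 2.73]. Speed limits (rad/s): [1.89, 1.89, 2.39, 2.39, 3.01, 3.01, 3.01].

INTERFACE

Orientations are given as a 3x3 rotation matrix whose columns are the frame's x, y, z axes.
In Python, from bench import r gives the robot as it stands.
- The arm moves only by the shell command python3 nudge.py 'ROWS' [OPENING] [FORCE]. ROWS is a JSON list of rows, 1 to 8 of them, each of 6 numbers: dx, dy, dz in mm, then a rotation vector rx, ry, rz in rad; each row shifts and turns the commanded pose from where the row before left it, along the tool's axes as they then stand; what a row does not reach is not made up. A row lasts 1/8 s, in which the tool goes at most 62.5 mm and 0.188 rad, less where a joint would pass 70% of its speed; a pose out of reach is approached as far as the arm can. OPENING is the finger opening in mm, set as the command begins (- or left out keeps the last). The fingers move at their own pace and stop on an object; FORCE is the grip in N (left out, the last holds). Time passes only in rows, so rows that do not move let the fingers close. It prints the time, the measured TCP pose, the force, the opening and the grip force at its end.
- r.sense(): the state, without advancing time (a new reading comes with each control period).
- r.capture(name): name is "scene" or "top" or "wrist"; returns a dict with "image" (420x560x3 uint8, red, green, blue), "fov_y" (degrees; the focal length in pixels is half the picture's height over the tangent of half this angle, whatever the lens; pixels are square), "cx", "cy" (the principal point, pixels), "dist_coeffs" ([k1, k2, p1, p2, k3] as OpenCV has them; the pictures are not rectified), "R" (3x3) and "t" (3): a world point X has camera coordinates R X + t. Camera axes: x right, y down, z forward; pixel columns grow to the right and rows downward; lengths in mm; the calibration is good to about 2 mm. A picture is of the moment at which its call begins. There is no depth.
- r.hand_in(): hands the job in; it is judged then, once.
The state is a dict: "clock": time; "joint_pos": joint angles; "joint_vel": joint speeds; "joint_efforts": joint torques, N m; "ee_pos": TCP position; "eef_rot": TCP orientation; "contact_force": force on the tool from outside, world axes, zero at the start; "moment": the same for the moment, N m; "finger_gap": finger opening in mm; "gripper_force": force on a finger pad.
Only numpy, scipy, OpenCV 4.12 (cv2) and the standard library are available. Lean on these libraries where they do the work, as an engineer would, in place of code of your own. Each camera call takes 0.05 s, during which the arm holds its last target. There are 200 camera calls.

TASK

Slide the loose cover plate of the gauge rack along its guides, off the pockets and onto the closed deck, without lifting it off; find the double-ended plug gauge (the bar with the thin handle in the middle) and lift it out. Lay it gently, not dropped, in the two V-blocks on the microscope stage, handle in the gap between the blocks and its longer end under the lens, then let go and slide the cover plate back over the pockets against its end stop. Do not bump the lens head, leave the other two bars in their pockets and do not shift anything else on the bench.

Things in the scene. Friction and masses are not known exactly. Their poses are not given: they have to be found in the camera images.
- rack: Black gauge rack, 186 (x) x 444 (y) x 56 mm high, fixed. Origin: centre of underside. The cover slides along rack y on the tops of the long walls and the deck, 48 mm above the bench, between lips and end stops that rise 8 mm more (inner faces at x = +-89 mm and y = +-218 mm). The -y half has three pockets side by side, the +y half is a closed flat deck.
- pocket_mid (a point): Middle of the rack's middle pocket (rack x = 0, y = -110 mm), at the height of a resting bar's axis, 32 mm above the bench. Pocket centre lines at rack y = -48, -110, -172 mm; each holds one bar along rack x on V saddles at x = -55 and 35 mm. Floor 8 mm, ridges between pockets 18 mm above the bench; inside from x = -79 to 79 mm and y = -213 to -7 mm.
- deck_mid (a point): Middle of the rack's flat closed deck (rack x = 0, y = 110 mm), on its surface 48 mm above the bench: where the cover's origin belongs while the pockets are open.
- cover: Loose aluminium cover plate 172 (x) x 212 (y) x 5 mm, about 0.45 kg, with a black D handle on top. Origin: centre of underside; axes as the rack's. It starts over the pockets at rack y = -110 to -100 mm; against the pocket end's stop it is at -112 mm, against the deck's stop at 112 mm. 3 mm play each side between the lips.
- cover_grip (a point): Middle of the cover's handle: a round bar 12 mm thick, 90 mm long along the cover's x, its axis 35 mm above the plate's underside (30 mm above its top); posts at x = +-45 mm.
- gauge: Double-ended plug gauge, a loose round steel bar 150 mm long, about 0.35 kg. Origin: on its axis, mid-handle; x along the axis to its longer end. Handle 16 mm diameter, x = -30 to 30 mm. Longer end 22 mm diameter to x = 85 mm, shorter end 22 mm to x = -65 mm. Balances at x = 12 mm. Lies in any of the pockets, its x along the rack's x; may roll.
- long_end (a point): Centre of the end face of the gauge's longer end (gauge x = 85 mm).
- plain_rod: Another loose steel bar, a plain rod 22 mm in diameter and 130 mm long, in one of the pockets. Origin at its middle, x along it.
- collar_rod: Another loose steel bar, 130 mm long, 22 mm in diameter with a 32 mm thick collar, 36 mm long, at its middle, in one of the pockets. Origin at its middle, x along it.
- machine: Measuring microscope, fixed. Origin: on the bench below the middle between its two V-blocks; x points into its depth, to the column. Dark base 45 mm high, x = -130 to 270 mm, y = +-130 mm. Cream column at x = 175 to 275 mm, y = +-70 mm, 545 mm high, with a focus wheel on its -y side.
- stage_mid (a point): Middle of the black stage plate's top, 190 x 190 mm, 105 mm above the bench. Two dark steel V-blocks stand on it, 22 mm long in x, 50 mm wide in y, centred at x = -45 and 45 mm, leaving a gap of 68 mm between them. Their 90 degree grooves run along x, 35 mm wide at the top; block tops 141 mm above the bench.
- seat (a point): Where the origin of the gauge belongs: midway between the V-blocks, on the axis of a 22 mm bar lying in the grooves, 139 mm above the bench. x along the grooves, into the machine; the gauge's x points the same way when it is in place.
- head: The microscope's lens head, fixed on the column. Origin and axes as the machine's. Ring-light drum round the lens, over a 64 mm barrel, and from 290 mm above the bench a cream housing (x = 20 to 190 mm, y = +-75 mm). The drum hangs too low for an upright gripper between the V-blocks: lean the tool back along the bar, away from the column.
- drum_low (a point): Centre of the underside of the black ring-light drum (machine x = 68 mm, y = 0), 197 mm above the bench, 58 mm above the axis of the seated bar. The drum is vertical, 124 mm in diameter, 48 mm high; its near side is at machine x = 6 mm.
- joystick: Cream joystick box 90 x 75 mm, 102 mm high with its stick; bystander behind the rack. Origin: centre of underside.
- cleaner: White bottle, 48 mm diameter, 115 mm high, bystander behind the rack. Origin: centre of underside.
- ring_gauge: Steel ring gauge, 62 mm outside, 32 mm bore, 22 mm high, bystander lying on the bench between the rack's deck end and the machine. Origin: centre of underside.
- straightedge: Steel straightedge 150 x 24 x 6 mm lying flat on the robot's side of the rack, bystander. Origin: centre of underside, x along it.
- angle_plate: Dark angle plate 70 x 60 x 70 mm, bystander behind the rack. Origin: centre of underside.
- mouse: Black computer mouse 105 x 60 x 32 mm, bystander at the far edge of the bench. Origin: centre of underside.
- loupe: Small black magnifier, 36 mm diameter, 30 mm high, bystander standing on the stage plate near its +y edge (machine y about 74 mm). Origin: centre of underside.

How it is judged (in metres and radians):
On the way, in this order (a step that is already met when the one before it is completed fails the run):
1. the cover plate lies on the deck, clear of all three pockets (y of cover in the frame of rack above 0.085 m and z of cover in the frame of rack below 0.054 m), for 0.2 s.
2. the plug gauge has been lifted out of the rack (z of gauge in the frame of rack above 0.09 m), for 0.1 s.
3. the plug gauge lies in both V-blocks, longer end under the lens, released (horizontal distance between gauge and seat below 0.013 m and z of gauge in the frame of seat between -0.003 and 0.003 m and angle between the x axis of gauge and the x axis of seat, either way round below 0.06 rad and x of long_end in the frame of seat above 0.05 m and contact force between gauge and the fingers below 0.1 N), for 0.3 s.
At the end, for the whole second after the job is handed in: Gauge at rest in both V-blocks (axis within 3 mm of seated height and 3.4 degrees of the grooves, handle middle within 13 mm of mid-gap, longer end to the lens); cover flat in its guides over the pockets, at most 10 mm short of the end stop; all released (horizontal distance between gauge and seat below 0.013 m and z of gauge in the frame of seat between -0.003 and 0.003 m and angle between the x axis of gauge and the x axis of seat, either way round below 0.06 rad and x of long_end in the frame of seat above 0.05 m and linear speed of each of gauge, cover below 0.02 m/s and y of cover in the frame of rack below -0.102 m and z of cover in the frame of rack below 0.054 m); the robot touches nothing.
It fails at once if the cover plate is lifted off its guides (more than 10 mm) (z of cover in the frame of rack above 0.058 m).
It fails at once if the lens head is bumped (more than 8 N) (contact force between head and anything else above 8 N).
It fails at once if the gauge is dropped into the V-blocks from more than about 12 mm (horizontal distance between gauge and seat below 0.03 m and linear speed of gauge above 0.5 m/s).
It fails at once if one of the other two bars is moved more than 20 mm (distance of any of plain_rod, collar_rod from where it was at the start of the episode above 0.02 m).
It fails at once if a bystander is shifted more than 25 mm (distance of any of joystick, cleaner, ring_gauge, straightedge, angle_plate, mouse, loupe from where it was at the start of the episode above 0.025 m).
It also fails if it takes over 67 s, if anything falls off the work surface, if the arm or the gripper's body presses on something with over 40 N, if the wrist force passes 120 N, or if a joint passes its speed limit or range.

## Working session

There is one attempt and no reset: what is moved stays moved. The work goes in short steps, Python scripts to look and compute and a shell command to move; the robot and the scene stay as the last step left them, time stands still between calls to the robot, and variables do not carry over. Pictures are saved under pics/ and viewed, at most 10 in all, crops included, and the job is handed in when it is done.

```bash
ls; mkdir -p pics; python3 - <<'E'
from bench import r
import cv2,pickle
d={}
for n in ("scene","top","wrist"):
    c=r.capture(n); d[n]=c; cv2.imwrite(f"pics/{n}0.png",c["image"][:,:,::-1]); print(n,c["fov_y"],c["cx"],c["cy"],c["dist_coeffs"],c["R"],c["t"])
pickle.dump(d,open("c0.pkl","wb"))
print(r.sense())
E
```

```text
bench.py
nudge.py
pics
scene 57.47053986079504 277.9597413946872 210.17683708673164 [-0.09080026  0.          0.          0.          0.        ] [[-0.15137088  0.98840401  0.01201544]
 [ 0.88422804  0.14083013 -0.44531747]
 [-0.44184571 -0.05678371 -0.89529212]] [   7.44758771 -448.12229912 1159.74548515]
top 53.59140646493486 277.01717753875 209.123070626089 [0.03391675 0.         0.         0.         0.        ] [[-0.00761475 -0.99994174 -0.00765027]
 [-0.99473226  0.00835672 -0.102166  ]
 [ 0.10222398  0.00683201 -0.99473795]] [ 80.9890446  581.2388138  902.71301804]
wrist 60.560042883998584 281.1921034407229 205.68378292068365 [-0.04523339  0.          0.          0.          0.        ] [[ 0.41605371 -0.909339   -0.00137235]
 [-0.87575701 -0.40109424  0.26865046]
 [-0.24484479 -0.11057118 -0.96323675]] [-673.74707265  -29.18017438  392.38187264]
{'clock': 0.15, 'joint_pos': array([ 0.9924933 ,  0.426578  ,  0.07388327,  1.60643408, -0.03410157,
        1.11077542, -0.06710868]), 'joint_vel': array([ 8.59356961e-05, -1.77091823e-03, -1.10870752e-03, -2.48224657e-03,
        2.74201299e-04, -2.78919347e-04,  4.91333231e-04]), 'joint_efforts': array([ 5.72099467e-03, -9.36270690e+01,  3.66947606e+00, -4.54420781e+01,
       -4.88699565e-02,  1.79726322e-02,  1.37281754e-04]), 'ee_pos': array([ 280.48544576, -613.61465924,  204.95561538]), 'eef_rot': array([[ 9.09491187e-01,  4.15722959e-01, -4.49734661e-04],
       [ 4.15723197e-01, -9.09490820e-01,  8.19671114e-04],
       [-6.82734446e-05, -9.32448785e-04, -9.99999563e-01]]), 'contact_force': array([-0.23788836, -0.37267982,  0.43693552]), 'moment': array([-0.00416736,  0.04423191, -0.04512176]), 'gripper_force': 0.0, 'finger_gap': 93.68989763145143}
```

View pics/scene0.png

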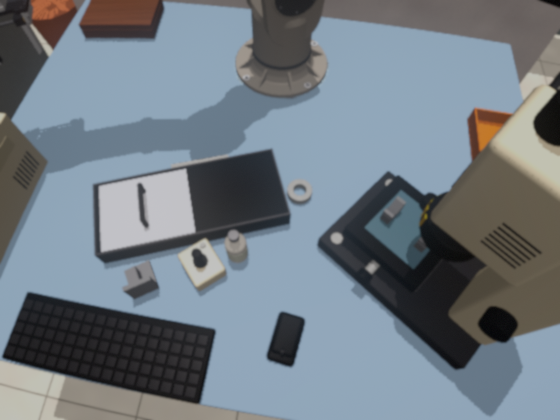

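View pics/top0.png

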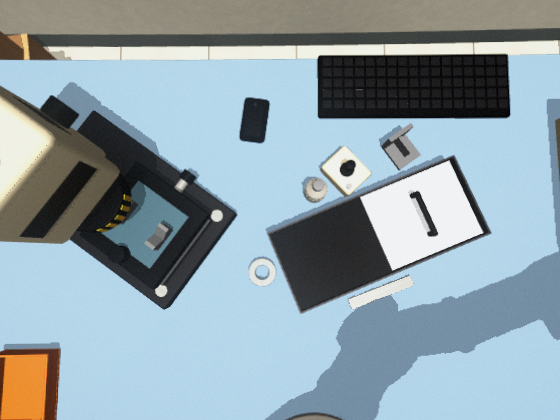

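Scene: rack left-centre with the white cover at (145,210) and machine at right. Top: rack corners ≈(270,233),(302,311),(490,233),(454,157), handle ≈(425,214), base front corners ≈(165,308),(236,213), near V-block ≈(158,235).

```bash
cat > h.py <<'E'
import numpy as np, cv2
def K(c):
    f=c["image"].shape[0]/2/np.tan(np.radians(c["fov_y"])/2)
    return np.array([[f,0,c["cx"]],[0,f,c["cy"]],[0,0,1.]])
def rays(c,uv):
    n=cv2.undistortPoints(np.array(uv,float).reshape(-1,1,2),K(c),np.array(c["dist_coeffs"])).reshape(-1,2)
    d=np.c_[n,np.ones(len(n))]@np.array(c["R"]); o=-np.array(c["R"]).T@np.array(c["t"]); return o,d
def onz(c,uv,z):
    o,d=rays(c,uv); return o+d*((z-o[2])/d[:,2])[:,None]
def proj(c,X):
    R=np.array(c["R"]);return cv2.projectPoints(np.array(X,float).reshape(-1,3),cv2.Rodrigues(R)[0],np.array(c["t"],float),K(c),np.array(c["dist_coeffs"]))[0].reshape(-1,2)
def big(m,k=1):
    cs=cv2.findContours(m.astype(np.uint8),cv2.RETR_EXTERNAL,cv2.CHAIN_APPROX_NONE)[0]
    return sorted(cs,key=cv2.contourArea)[-k:][::-1]
def rect(c,cnt,z):
    p=onz(c,cnt.reshape(-1,2),z)[:,:2].astype(np.float32); (x,y),s,a=cv2.minAreaRect(p); return x,y,s,a
E
python3 - <<'E'
import pickle
from h import *
np.set_printoptions(precision=1,suppress=True)
d=pickle.load(open("c0.pkl","rb"))
for n,roi in (("top",(slice(140,330),slice(255,505))),("scene",(slice(145,265),slice(85,300)))):
    c=d[n]; im=c["image"].astype(int); m=np.zeros(im.shape[:2],bool); m[roi]=True
    mx=im.max(2);mn=im.min(2)
    blue=(im[...,2]-im[...,0]>40)
    white=(mn>170)&m&(mx-mn<30)
    w=big(white)[0]; hull=np.zeros(m.shape,np.uint8); cv2.drawContours(hull,[w],-1,1,-1)
    print(n,"cover",rect(c,w,53))
    hb=big((mx<80)&cv2.erode(hull,np.ones((5,5))).astype(bool))[0]
    print("handle",cv2.minAreaRect(hb),rect(c,hb,89))
    rk=(((mx<75)&m)|(hull>0)).astype(np.uint8); rk=cv2.morphologyEx(rk,cv2.MORPH_OPEN,np.ones((7,7)))
    b=big(rk)[0]; print("rack",rect(c,b,56), cv2.boxPoints(cv2.minAreaRect(b)))
c=d["top"]
print("base",onz(c,[(165,308),(236,213),(95,110)],45), "vb",onz(c,[(158,235)],141),"knob",onz(c,[(217,216),(161,291)],50))
E
```

```text
top cover (565.6868896484375, -235.4924774169922, (172.4288787841797, 212.20974731445312), 22.04454803466797)
handle ((423.79638671875, 214.07017517089844), (47.422454833984375, 9.46546459197998), 64.65382385253906) (563.262939453125, -229.739501953125, (97.66649627685547, 19.92741584777832), 22.92784881591797)
rack (524.8687744140625, -137.45083618164062, (178.904541015625, 428.68768310546875), 22.395780563354492) [[268.3 233.9]
 [450.9 156.4]
 [483.7 233.7]
 [301.1 311.2]]
scene cover (564.7186889648438, -233.1289520263672, (169.68235778808594, 209.50448608398438), 22.127269744873047)
handle ((142.09425354003906, 205.03689575195312), (40.469482421875, 4.526787757873535), 84.80557250976562) (573.3822021484375, -225.73602294921875, (104.27389526367188, 9.803509712219238), 22.185108184814453)
rack (494.7886047363281, -30.367233276367188, (203.1058349609375, 209.4063262939453), 22.102645874023438) [[183.8 166.8]
 [274.5 148.7]
 [289.5 223.5]
 [198.7 241.7]]
base [[368.7 318.7  45. ]
 [572.5 166.8  45. ]
 [808.1 484.3  45. ]] vb [[521.4 309.4 141. ]] knob [[565.8 207.9  50. ]
 [405.1 326.7  50. ]]
```

```bash
cat >> h.py <<'E'
def go(target,Rt=None):
    "remaining move in the tool's present axes + rotvec"
    from bench import r
    from scipy.spatial.transform import Rotation as Ro
    s=r.sense(); R=np.array(s["eef_rot"]); p=np.array(s["ee_pos"])
    Rt=R if Rt is None else Rt
    print("t",round(s["clock"],2),"pos",p.round(1),"d_now",(R.T@(np.array(target)-p)).round(1),"d_in_target_axes",(Rt.T@(np.array(target)-p)).round(1),"rot",Ro.from_matrix(R.T@Rt).as_rotvec().round(3),"F",np.round(s["contact_force"],1))
def down(yaw):
    c,s=np.cos(yaw),np.sin(yaw); return np.array([[c,s,0],[s,-c,0],[0,0,-1.]])
E
python3 nudge.py '[[0,0,0,0,0,0.043],[51,-30.5,0,0,0,0],[51,-30.5,0,0,0,0],[51,-30.5,0,0,0,0],[51,-30.5,0,0,0,0],[51,-30.5,0,0,0,0],[51,-30.5,0,0,0,0],[0,0,0,0,0,0]]' 50 15
python3 - <<'E'
from h import *
go((565.2,-234.3,64),down(np.radians(22.1)))
E
```

```text
clock: 1.15
ee_pos: [498.2, -324.5, 205.3]
eef_rot: [[0.924, 0.383, 0.001], [0.383, -0.924, 0.002], [0.001, -0.001, -1.0]]
contact_force: [-0.2, -1.0, -0.5]
finger_gap: 50.0
gripper_force: 0.0
t 1.15 pos [ 498.2 -324.5  205.3] d_now [ 96.2 -57.5 141.5] d_in_target_axes [ 96.  -58.4 141.3] rot [-0.001 -0.001  0.007] F [-0.2 -1.  -0.5]
```

```bash

python3 nudge.py '[[48,-29,20,0,0,0.007],[48,-29,20,0,0,0],[0,0,40,0,0,0],[0,0,0,0,0,0],[0,0,0,0,0,0]]'
python3 - <<'E'
from h import *
from bench import r
go((565.2,-234.3,64),down(np.radians(22.1)))
c=r.capture("wrist"); cv2.imwrite("pics/w1.png",c["image"][:,:,::-1])
import pickle; pickle.dump(c,open("w1.pkl","wb"))
print(proj(c,[(565.2,-234.3,89)]))
im=c["image"]; b=big((im.max(2)<70))[:1]
E
```

```text
clock: 1.78
ee_pos: [562.6, -240.9, 126.6]
eef_rot: [[0.93, 0.368, 0.0], [0.368, -0.93, -0.001], [0.0, 0.001, -1.0]]
contact_force: [-0.1, 0.7, 0.2]
finger_gap: 49.9
gripper_force: 0.0
t 1.77 pos [ 562.6 -240.9  126.6] d_now [ 4.8 -5.3 62.6] d_in_target_axes [ 4.9 -5.2 62.6] rot [ 0.001 -0.    -0.009] F [-0.1  0.7  0.2]
[[273.83054256 223.72484661]]
```

View pics/w1.png

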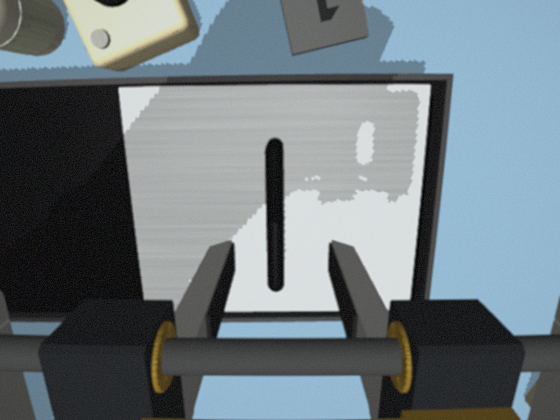

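Wrist view: handle from (275,140) to (275,290), between the fingers and matching the projection (274,224).

```bash

python3 nudge.py '[[5,-5,0,0,0,-0.009],[0,0,32,0,0,0],[0,0,31,0,0,0],[0,0,0,0,0,0],[0,0,0,0,0,0]]'
python3 nudge.py '[[0,0,0,0,0,0],[0,0,0,0,0,0],[0,0,0,0,0,0],[0,0,0,0,0,0],[0,0,0,0,0,0]]' 5 10
python3 - <<'E'
from h import *
a=np.radians(22.1); p=np.array((565.2,-234.3,64))+218*np.array((-np.sin(a),np.cos(a),0)); go(p,down(a))
E
```

```text
clock: 2.45
ee_pos: [566.3, -233.2, 64.0]
eef_rot: [[0.926, 0.378, 0.001], [0.378, -0.926, -0.0], [0.001, 0.001, -1.0]]
contact_force: [-0.2, -0.4, -0.1]
finger_gap: 49.9
gripper_force: 0.0
clock: 3.08
ee_pos: [565.7, -233.4, 62.7]
eef_rot: [[0.926, 0.378, 0.0], [0.378, -0.926, -0.0], [0.0, 0.0, -1.0]]
contact_force: [1.4, -1.3, 2.4]
finger_gap: 11.4
gripper_force: 10.0
t 3.08 pos [ 565.7 -233.4   62.7] d_now [  -0.4 -217.3   -1.4] d_in_target_axes [  -0.8 -217.3   -1.3] rot [ 0.    -0.     0.002] F [ 1.4 -1.3  2.4]
```

```bash

python3 nudge.py '[[0,-15,0,0,0,0],[0,-30,0,0,0,0],[0,-30,0,0,0,0],[0,-30,0,0,0,0],[0,-30,0,0,0,0],[0,-30,0,0,0,0],[0,-30,0,0,0,0],[0,0,0,0,0,0]]'
python3 - <<'E'
from h import *
a=np.radians(22.1); p=np.array((565.2,-234.3,64))+214*np.array((-np.sin(a),np.cos(a),0)); go(p,down(a))
E
```

```text
clock: 4.08
ee_pos: [491.0, -50.0, 62.7]
eef_rot: [[0.925, 0.381, -0.001], [0.381, -0.925, 0.001], [-0.0, -0.001, -1.0]]
contact_force: [-2.1, 4.1, 3.9]
finger_gap: 11.6
gripper_force: 10.0
t 4.08 pos [491.  -50.   62.7] d_now [ -0.5 -15.3  -1.3] d_in_target_axes [ -0.5 -15.3  -1.3] rot [-0.001  0.     0.005] F [-2.1  4.1  3.9]
```

```bash

python3 nudge.py '[[0,-8,0,0,0,0],[0,-7,0,0,0,0],[0,0,0,0,0,0],[0,0,0,0,0,0]]'
python3 nudge.py '[[0,0,0,0,0,0],[0,0,0,0,0,0],[0,0,-40,0,0,0],[0,0,-60,0,0,0],[0,60,-60,0,0,0],[0,60,-30,0,0,0],[0,0,0,0,0,0]]' 50
python3 - <<'E'
from h import *
from bench import r
import pickle
go((0,0,0))
d={}
for n in ("top","wrist"):
    c=d[n]=r.capture(n); cv2.imwrite(f"pics/{n}2.png",c["image"][:,:,::-1])
pickle.dump(d,open("c2.pkl","wb"))
E
```

```text
clock: 4.58
ee_pos: [485.9, -37.9, 62.6]
eef_rot: [[0.926, 0.379, -0.0], [0.379, -0.926, 0.001], [-0.0, -0.001, -1.0]]
contact_force: [-2.7, 4.8, 7.8]
finger_gap: 11.4
gripper_force: 10.0
clock: 5.45
ee_pos: [525.4, -135.6, 236.6]
eef_rot: [[0.928, 0.373, 0.003], [0.373, -0.928, -0.001], [0.003, 0.003, -1.0]]
contact_force: [-0.4, 0.7, -0.2]
finger_gap: 49.9
gripper_force: 0.0
t 5.45 pos [ 525.4 -135.6  236.6] d_now [-437.5 -322.4  234.6] d_in_target_axes [-437.5 -322.4  234.6] rot [0. 0. 0.] F [-0.4  0.7 -0.2]
```

View pics/wrist2.png

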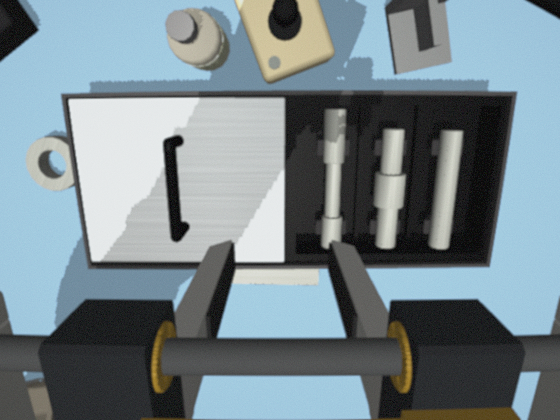

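View pics/top2.png

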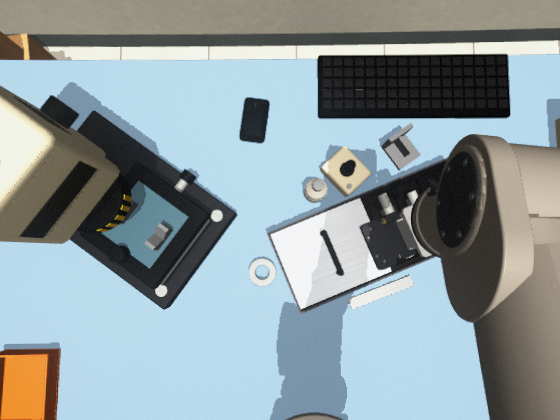

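Wrist view: the gauge is in the pocket next to the deck, u≈333, long end up (v 108–162), handle v 162–215, short end v 215–248; the cover is fully on the deck. The top view confirms this and shows the ring gauge and straightedge undisturbed.

```bash
python3 - <<'E'
import pickle
from h import *
from bench import r
np.set_printoptions(precision=1,suppress=True)
d=pickle.load(open("c2.pkl","rb")); c=d["wrist"]
s=r.sense(); R=np.array(s["eef_rot"]); p=np.array(s["ee_pos"])
o=-np.array(c["R"]).T@np.array(c["t"]); print("cam in tool",R.T@(o-p),"fwd",R.T@np.array(c["R"])[2])
g=c["image"].astype(int).min(2)>60
for v in range(104,254,4):
    us=np.where(g[v,312:352])[0]+312
    if len(us): 
        P=onz(c,[(us[0]-.5,v),(us[-1]+.5,v)],32); print(v,us[0],us[-1],P.mean(0)[:2],np.linalg.norm(P[1]-P[0]).round(1))
# cover now from top
for n,roi in (("top",(slice(190,330),slice(265,400))),):
    c=d[n]; im=c["image"].astype(int)
    m=np.zeros(im.shape[:2],bool); m[roi]=1
    w=big((im.min(2)>170)&m)[0]; print("cover",rect(c,w,53))
E
```

```text
cam in tool [  77.3    1.1 -180.9] fwd [-0.3  0.   1. ]
108 332 343 [ 616.  -158.2] 12.4
112 325 346 [ 611.5 -158. ] 22.8
116 325 345 [ 607.7 -159.1] 21.8
120 324 345 [ 603.8 -160.3] 22.9
124 324 345 [ 600. -162.] 23.0
128 324 345 [ 596.3 -163.7] 23.1
132 324 345 [ 592.5 -165.4] 23.1
136 324 345 [ 588.7 -167.1] 23.2
140 323 345 [ 584.7 -168.3] 24.3
144 319 347 [ 580.5 -169. ] 30.7
148 318 347 [ 576.4 -170.2] 31.9
152 319 347 [ 572.8 -172.5] 30.9
156 323 344 [ 569.1 -174.7] 23.5
160 323 344 [ 565.2 -176.5] 23.6
164 326 341 [ 561.2 -178.2] 17.2
168 326 341 [ 557.3 -180. ] 17.3
172 326 341 [ 553.3 -181.8] 17.3
176 325 341 [ 549.1 -183.1] 18.4
180 326 341 [ 545.3 -185.4] 17.4
184 325 340 [ 540.8 -186.2] 17.5
188 325 340 [ 536.8 -188. ] 17.5
192 325 340 [ 532.7 -189.9] 17.6
196 325 340 [ 528.5 -191.7] 17.6
200 325 340 [ 524.4 -193.6] 17.7
204 325 340 [ 520.2 -195.5] 17.7
208 324 339 [ 515.6 -196.3] 17.8
212 324 339 [ 511.4 -198.2] 17.8
216 323 341 [ 507.4 -200.7] 21.2
220 321 342 [ 502.9 -202.1] 24.7
224 317 343 [ 497.9 -202.5] 30.4
228 316 342 [ 493.2 -203.4] 30.5
232 317 344 [ 489.5 -206.9] 31.7
236 321 341 [ 485.3 -209.4] 23.9
240 321 340 [ 480.6 -210.8] 22.8
244 321 348 [ 477.9 -217.1] 32.0
248 324 351 [ 474.7 -222.3] 32.1
252 335 351 [ 472.6 -230.2] 19.6
cover (484.6664123535156, -37.358856201171875, (172.51405334472656, 212.4634246826172), 21.924057006835938)
```

```bash
cat >> h.py <<'E'
from scipy.spatial.transform import Rotation as Ro
def lean(yawdeg,th=0.65): return down(np.radians(yawdeg))@Ro.from_rotvec([0,th,0]).as_matrix()
def tcp(g,yawdeg,up=0,th=0.65): return np.array(g)+19*lean(yawdeg,th)[:,2]+[0,0,up]
E
python3 nudge.py '[[0,0,0,0,0.163,0],[0,0,0,0,0.163,0],[0,0,0,0,0.162,0],[0,0,0,0,0.162,0],[0,0,0,0,0,0],[0,0,0,0,0,0]]' 30 30
python3 - <<'E'
from h import *
go(tcp((535,-188.2,35),22.1,80),lean(22.1))
E
```

```text
clock: 6.3
ee_pos: [523.8, -126.1, 233.5]
eef_rot: [[0.772, 0.388, 0.504], [0.318, -0.922, 0.223], [0.551, -0.012, -0.835]]
contact_force: [0.5, 0.7, -0.8]
finger_gap: 30.1
gripper_force: 0.0
t 6.3 pos [ 523.8 -126.1  233.5] d_now [-75.   63.3 109.7] d_in_target_axes [-82.   61.7 105.5] rot [-0.017  0.067  0.003] F [ 0.5  0.7 -0.8]
```

```bash

python3 nudge.py '[[0,0,0,-0.017,0.067,0.003],[-27,20.5,35,0,0,0],[-27,20.5,35,0,0,0],[-27,20.5,35,0,0,0],[0,0,0,0,0,0],[0,0,0,0,0,0]]'
python3 - <<'E'
from h import *
go(tcp((535,-188.2,35),22.1,80),lean(22.1))
E
```

```text
clock: 7.05
ee_pos: [536.8, -164.9, 142.5]
eef_rot: [[0.746, 0.379, 0.547], [0.308, -0.925, 0.22], [0.59, 0.004, -0.807]]
contact_force: [-0.3, 0.0, 0.3]
finger_gap: 29.7
gripper_force: 0.0
t 7.05 pos [ 536.8 -164.9  142.5] d_now [-24.4  20.8  35. ] d_in_target_axes [-25.   20.9  34.5] rot [0.002 0.019 0.005] F [-0.3  0.   0.3]
```

```bash

python3 nudge.py '[[-13,10.5,17,0,0.019,0.005],[-12,10.5,17,0,0,0],[0,0,0,0,0,0],[0,0,0,0,0,0]]'
python3 - <<'E'
from h import *
from bench import r
import pickle
go(tcp((535,-188.2,35),22.1,0),lean(22.1))
c=r.capture("wrist"); pickle.dump(c,open("w3.pkl","wb")); cv2.imwrite("pics/w3.png",c["image"][:,:,::-1]); print(proj(c,[(535,-188.2,32),(563,-177,32),(507,-199.6,32)]))
g=c["image"].astype(int).min(2)>60
for v in range(200,300,6): print(v,np.where(g[v,230:330])[0][[0,-1]]+230 if g[v,230:330].any() else 0)
E
```

```text
clock: 7.55
ee_pos: [545.1, -183.7, 100.7]
eef_rot: [[0.737, 0.377, 0.561], [0.301, -0.926, 0.226], [0.605, 0.003, -0.796]]
contact_force: [-0.0, 1.3, 0.3]
finger_gap: 30.1
gripper_force: 0.0
t 7.55 pos [ 545.1 -183.7  100.7] d_now [-48.5   0.2  64.6] d_in_target_axes [-48.5   0.4  64.6] rot [0.002 0.    0.002] F [-0.   1.3  0.3]
[[282.34051293 293.67596522]
 [282.54496534 252.23010476]
 [282.38915843 338.65566071]]
200 [268 296]
206 [268 296]
212 [268 296]
218 [268 297]
224 [268 300]
230 [263 303]
236 [262 303]
242 [238 325]
248 [230 329]
254 [230 329]
260 [230 329]
266 [230 329]
272 [230 329]
278 [230 329]
284 [230 329]
290 [230 329]
296 [230 329]
```

View pics/w3.png

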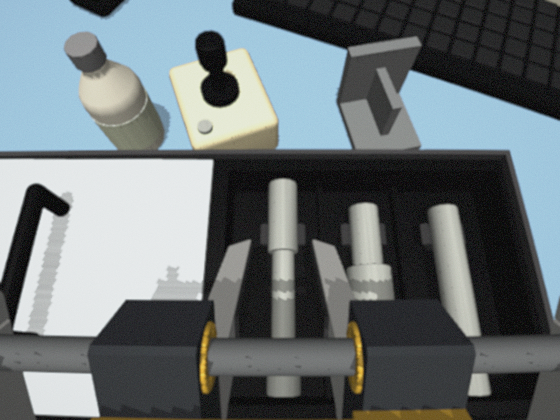

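Gauge at u≈283, centred between the fingers (240–322), as projected; long end up. Descending.

```bash

python3 nudge.py '[[-16,0,21,0,0,0],[-16,0,21,0,0,0],[-16,0,22,0,0,0],[0,0,0,0,0,0],[0,0,0,0,0,0]]'
python3 - <<'E'
from h import *
go(tcp((535,-188.2,35),22.1,0),lean(22.1))
E
python3 nudge.py '[[0,0,0,0,0,0],[0,0,0,0,0,0],[0,0,0,0,0,0],[0,0,0,0,0,0]]' 8 35
```

```text
clock: 8.22
ee_pos: [546.0, -192.6, 30.8]
eef_rot: [[0.743, 0.387, 0.546], [0.303, -0.922, 0.241], [0.597, -0.014, -0.802]]
contact_force: [-0.9, 0.9, -0.2]
finger_gap: 30.1
gripper_force: 0.8
t 8.22 pos [ 546.  -192.6   30.8] d_now [-4.1 -8.1 10.7] d_in_target_axes [-4.3 -8.2 10.5] rot [-0.018  0.01   0.001] F [-0.9  0.9 -0.2]
clock: 8.72
ee_pos: [543.5, -186.3, 30.5]
eef_rot: [[0.742, 0.395, 0.542], [0.305, -0.919, 0.252], [0.598, -0.021, -0.802]]
contact_force: [-19.4, 20.1, 15.6]
finger_gap: 14.5
gripper_force: 35.0
```

```bash

python3 nudge.py '[[0,0,0,0,0,0],[0,0,0,0,0,0],[0,0,0,0,0,0]]' 30 35
python3 - <<'E'
from h import *
from bench import r
go(tcp((535,-188.2,35),22.1,0),lean(22.1)); s=r.sense(); print(s["joint_pos"].round(2),s["joint_vel"].round(3),s["gripper_force"])
c=r.capture("wrist"); cv2.imwrite("pics/w4.png",c["image"][:,:,::-1]); print(proj(c,[(535,-188.2,32)]))
g=c["image"].astype(int).min(2)>60
for v in range(80,250,8): print(v,np.where(np.diff(g[v,200:360].astype(int)))[0]+200)
E
```

```text
clock: 9.1
ee_pos: [545.9, -192.7, 30.6]
eef_rot: [[0.743, 0.387, 0.546], [0.303, -0.922, 0.242], [0.597, -0.014, -0.802]]
contact_force: [-1.9, 4.5, 1.2]
finger_gap: 29.8
gripper_force: 2.6
t 9.1 pos [ 545.9 -192.7   30.6] d_now [-3.9 -8.  10.6] d_in_target_axes [-4.  -8.2 10.4] rot [-0.018  0.01   0.001] F [-1.9  4.5  1.2]
[ 1.18  0.58 -0.76  2.24 -1.02  0.16  0.39] [ 0.001  0.006 -0.001 -0.001  0.     0.001  0.002] 2.61658675968647
[[266.63932112 269.97647355]]
80 [355 358]
88 []
96 []
104 []
112 []
120 []
128 [253 287]
136 [252 288]
144 [251 288]
152 [251 288]
160 [251 288 356]
168 [250 288 356]
176 [250 288 356]
184 [241 297 346]
192 [241 246 248 293 294 297 346]
200 [240 297 347]
208 [248 288 358]
216 [250 287]
224 [253 283]
232 [253 283]
240 [243 251 253 282 311 319 352]
248 [226 249 252 283 312 335 353]
```

```bash
sed -i 's/th=0.65/th=0.5/g' h.py
python3 nudge.py '[[18,0,-24,0,0,0],[18,0,-24,0,-0.07,0],[0,0,0,0,-0.08,0],[0,0,0,0,0,0],[0,0,0,0,0,0]]'
python3 - <<'E'
from h import *
from bench import r
a=np.radians(22.1); g=np.array((535,-188.2,35))-6*np.array((np.cos(a),np.sin(a),0))
go(tcp(g,22.1,40),lean(22.1)); print(r.sense()["joint_pos"].round(2))
E
```

```text
clock: 9.78
ee_pos: [546.1, -193.3, 78.8]
eef_rot: [[0.805, 0.389, 0.448], [0.331, -0.921, 0.205], [0.492, -0.016, -0.87]]
contact_force: [0.3, 0.0, -0.2]
finger_gap: 29.8
gripper_force: 0.0
t 9.78 pos [ 546.1 -193.3   78.8] d_now [-14.6  -8.7  15.4] d_in_target_axes [-14.4  -8.9  15.4] rot [-0.021 -0.015  0.004] F [ 0.3  0.  -0.2]
[ 0.8   0.37 -0.38  2.19 -0.77  0.38 -0.02]
```

```bash

python3 nudge.py '[[-7,-4.5,8,-0.021,-0.015,0.004],[-7,-4.5,7,0,0,0],[0,0,0,0,0,0],[0,0,0,0,0,0]]' 34
python3 - <<'E'
from h import *
from bench import r
a=np.radians(22.1); g=np.array((535,-188.2,35))-6*np.array((np.cos(a),np.sin(a),0))
go(tcp(g,22.1,0),lean(22.1)); print(r.sense()["joint_pos"].round(2))
E
```

```text
clock: 10.28
ee_pos: [538.0, -187.6, 59.1]
eef_rot: [[0.814, 0.375, 0.443], [0.329, -0.927, 0.18], [0.478, -0.001, -0.878]]
contact_force: [-0.4, 0.6, -0.4]
finger_gap: 33.9
gripper_force: 0.0
t 10.28 pos [ 538.  -187.6   59.1] d_now [-19.4  -0.5  35.8] d_in_target_axes [-19.4  -0.6  35.8] rot [-0.     0.001 -0.002] F [-0.4  0.6 -0.4]
[ 0.8   0.38 -0.4   2.22 -0.79  0.31 -0.01]
```

```bash

python3 nudge.py '[[-4.9,-0.1,9,0,0,0],[-4.9,-0.1,9,0,0,0],[-4.8,-0.2,9,0,0,0],[-4.8,-0.2,8.8,0,0,0],[0,0,0,0,0,0],[0,0,0,0,0,0]]'
python3 - <<'E'
from h import *
from bench import r
a=np.radians(22.1); g=np.array((535,-188.2,35))-6*np.array((np.cos(a),np.sin(a),0))
go(tcp(g,22.1,0),lean(22.1)); print(r.sense()["joint_pos"].round(2),r.sense()["gripper_force"])
E
```

```text
clock: 11.02
ee_pos: [538.1, -186.2, 18.5]
eef_rot: [[0.814, 0.376, 0.443], [0.33, -0.927, 0.18], [0.478, -0.0, -0.878]]
contact_force: [0.9, -0.3, -0.1]
finger_gap: 33.9
gripper_force: 0.0
t 11.03 pos [ 538.1 -186.2   18.5] d_now [-0.5  0.7 -0.1] d_in_target_axes [-0.5  0.7 -0.1] rot [-0.     0.002 -0.   ] F [ 0.9 -0.3 -0.1]
[ 0.85  0.48 -0.48  2.23 -0.85  0.21  0.09] 0.0
```

Reached, no contact. Close and lift.

```bash

python3 nudge.py '[[0,0,0,0,0,0],[0,0,0,0,0,0],[0,0,0,0,0,0],[0,0,0,0,0,0]]' 8 45
python3 nudge.py '[[3,0,-5.5,0,0,0],[7,0,-13,0,0,0],[9.6,0,-17.6,0,0,0],[9.6,0,-17.6,0,0,0],[9.6,0,-17.6,0,0,0],[9.6,0,-17.6,0,0,0],[9.6,0,-17.6,0,0,0],[0,0,0,0,0,0]]'
python3 - <<'E'
from h import *
from bench import r
a=np.radians(53.4); X=np.array((np.cos(a),np.sin(a),0)); seat=np.array((548,346,139.))
go(tcp(seat-150*X,53.4,60),lean(53.4)); print(r.sense()["joint_pos"].round(2))
E
```

```text
clock: 11.52
ee_pos: [538.7, -187.6, 19.1]
eef_rot: [[0.814, 0.375, 0.444], [0.33, -0.927, 0.178], [0.478, 0.002, -0.878]]
contact_force: [2.0, -4.8, 1.2]
finger_gap: 14.3
gripper_force: 45.0
clock: 12.52
ee_pos: [538.5, -186.1, 141.1]
eef_rot: [[0.813, 0.377, 0.444], [0.332, -0.926, 0.179], [0.479, 0.002, -0.878]]
contact_force: [-0.3, 0.0, -2.9]
finger_gap: 15.1
gripper_force: 45.0
t 12.53 pos [ 538.5 -186.1  141.1] d_now [  98.2 -416.1    5.8] d_in_target_axes [ 276.  -309.6  103.8] rot [ 0.263  0.001 -0.478] F [-0.3  0.  -2.9]
[ 0.69  0.22 -0.27  2.18 -0.67  0.49 -0.19]
```

```bash

python3 nudge.py '[[10,-30,-5,0,0,0],[11,-45,0,0,0,0],[11,-45,0,0,0,0],[11,-45,0,0,0,0],[11,-45,0,0,0,0],[11,-45,0,0,0,0],[11,-45,0,0,0,0],[0,0,0,0,0,0]]'
python3 nudge.py '[[0,0,0,0.066,0,-0.12],[0,0,0,0.066,0,-0.12],[0,0,0,0.066,0,-0.12],[0,0,0,0.066,0,-0.12],[0,0,0,0,0,0],[0,0,0,0,0,0]]'
python3 - <<'E'
from h import *
from bench import r
a=np.radians(53.4); X=np.array((np.cos(a),np.sin(a),0)); seat=np.array((548,346,139.))
go(tcp(seat-150*X,53.4,60),lean(53.4)); print(r.sense()["joint_pos"].round(2))
E
```

```text
clock: 13.52
ee_pos: [483.9, 117.1, 179.9]
eef_rot: [[0.813, 0.38, 0.441], [0.334, -0.925, 0.182], [0.477, -0.001, -0.879]]
contact_force: [-0.5, -0.4, -3.3]
finger_gap: 14.7
gripper_force: 45.0
clock: 14.28
ee_pos: [483.5, 112.7, 178.3]
eef_rot: [[0.589, 0.746, 0.31], [0.657, -0.666, 0.354], [0.47, -0.005, -0.882]]
contact_force: [-0.4, 0.1, -3.3]
finger_gap: 14.6
gripper_force: 45.0
t 14.28 pos [483.5 112.7 178.3] d_now [ 69.4 -94.5  32.9] d_in_target_axes [ 76.4 -87.3  37.1] rot [ 0.038  0.01  -0.081] F [-0.4  0.1 -3.3]
[ 0.27  0.03 -0.41  2.29 -0.64  0.53 -0.35]
```

```bash

python3 nudge.py '[[0,0,0,0.038,0.01,-0.081],[15,-17,7,0,0,0],[15,-18,7,0,0,0],[15,-18,7,0,0,0],[15,-18,7,0,0,0],[15,-17,7,0,0,0],[0,0,0,0,0,0]]'
python3 - <<'E'
from h import *
from bench import r
import pickle
a=np.radians(53.4); X=np.array((np.cos(a),np.sin(a),0)); seat=np.array((548,346,139.))
go(tcp(seat-150*X,53.4,60),lean(53.4)); print(r.sense()["joint_pos"].round(2))
c=r.capture("wrist"); pickle.dump(c,open("w5.pkl","wb")); cv2.imwrite("pics/w5.png",c["image"][:,:,::-1])
Y=np.array((-X[1],X[0],0)); print(proj(c,[seat+k*X+j*Y+[0,0,2] for k in(-56,-34,34,56) for j in (25,-25)]))
E
```

```text
clock: 15.15
ee_pos: [461.1, 233.4, 184.2]
eef_rot: [[0.519, 0.806, 0.285], [0.707, -0.593, 0.386], [0.48, 0.001, -0.877]]
contact_force: [-0.5, -0.1, -3.4]
finger_gap: 15.1
gripper_force: 45.0
t 15.15 pos [461.1 233.4 184.2] d_now [0.3 2.6 2.3] d_in_target_axes [0.3 2.6 2.3] rot [-0.001 -0.001  0.004] F [-0.5 -0.1 -3.4]
[ 0.11  0.03 -0.54  2.29 -0.54  0.44 -0.61]
[[251.61947864 139.52740216]
 [321.66512571 139.89021667]
 [252.38059791 111.49852587]
 [320.97818071 111.85851286]
 [254.62964114  32.29712407]
 [318.90498546  32.64596706]
 [255.32177394   8.94998846]
 [318.25468849   9.29468958]]
```

View pics/w5.png

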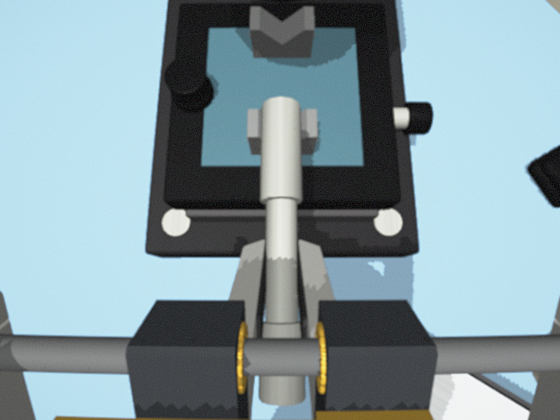

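Wrist view: far V-block u 250–314, v 8–38; near block u 247–316, v≈110–139; both about 4 px left of prediction. The gauge is held centrally, end face v≈97, handle junction v≈198; loupe at (190,85).

```bash
python3 - <<'E'
import pickle
from h import *
c=pickle.load(open("w5.pkl","rb")); im=c["image"].astype(int); g=cv2.GaussianBlur(c["image"],(3,3),0).astype(int)
for u in (254,258,306,311): print(u,[(v,tuple(g[v,u])) for v in list(range(2,60,3))+list(range(100,160,3))][::1] if u==254 else [(v,g[v,u,0]) for v in list(range(2,60,3))+list(range(100,160,3))])
for v in (14,22,120,130,147): print(v,[(u,int(g[v,u,0])) for u in list(range(242,266,2))+list(range(298,324,2))])
print([(v,int(g[v,281,0])) for v in range(86,106,2)])
for v in range(104,230,8):
    us=np.where(im[v,255:310].min(1)>140)[0]+255; print(v,us[[0,-1]] if len(us) else 0)
print([(v,np.ptp(np.where(im[v,255:310].min(1)>140)[0])) for v in range(190,212)])
E
```

```text
254 [(2, (np.int64(31), np.int64(31), np.int64(33))), (5, (np.int64(46), np.int64(47), np.int64(48))), (8, (np.int64(115), np.int64(115), np.int64(114))), (11, (np.int64(116), np.int64(117), np.int64(115))), (14, (np.int64(116), np.int64(117), np.int64(116))), (17, (np.int64(116), np.int64(117), np.int64(116))), (20, (np.int64(117), np.int64(118), np.int64(118))), (23, (np.int64(117), np.int64(119), np.int64(118))), (26, (np.int64(117), np.int64(118), np.int64(118))), (29, (np.int64(101), np.int64(102), np.int64(101))), (32, (np.int64(63), np.int64(65), np.int64(63))), (35, (np.int64(64), np.int64(66), np.int64(65))), (38, (np.int64(63), np.int64(65), np.int64(64))), (41, (np.int64(64), np.int64(66), np.int64(64))), (44, (np.int64(64), np.int64(63), np.int64(62))), (47, (np.int64(67), np.int64(68), np.int64(67))), (50, (np.int64(75), np.int64(75), np.int64(75))), (53, (np.int64(81), np.int64(82), np.int64(84))), (56, (np.int64(85), np.int64(95), np.int64(98))), (59, (np.int64(98), np.int64(139), np.int64(153))), (100, (np.int64(105), np.int64(148), np.int64(163))), (103, (np.int64(10
[... 5098 characters left out ...]
, (104, 226)]
104 [263 298]
112 [255 309]
120 [255 309]
128 [255 309]
136 [255 298]
144 [263 298]
152 [262 298]
160 [262 298]
168 [262 298]
176 [262 297]
184 [262 298]
192 [262 297]
200 [269 293]
208 [268 294]
216 [268 294]
224 [268 294]
[(190, np.int64(36)), (191, np.int64(36)), (192, np.int64(35)), (193, np.int64(35)), (194, np.int64(35)), (195, np.int64(35)), (196, np.int64(36)), (197, np.int64(34)), (198, np.int64(26)), (199, np.int64(19)), (200, np.int64(24)), (201, np.int64(26)), (202, np.int64(26)), (203, np.int64(26)), (204, np.int64(26)), (205, np.int64(26)), (206, np.int64(26)), (207, np.int64(26)), (208, np.int64(26)), (209, np.int64(26)), (210, np.int64(26)), (211, np.int64(26))]
```

```bash
python3 - <<'E'
import pickle
from h import *
np.set_printoptions(precision=1,suppress=True)
from scipy.optimize import least_squares
c=pickle.load(open("w5.pkl","rb"))
P=onz(c,[(281.8,6.5),(281.8,29.7),(282,108),(282,136.8)],141)[:,:2]; print(P)
f=P[:2].mean(0); n=P[2:].mean(0); print("seat",(f+n)/2,"yaw",np.degrees(np.arctan2(*(f-n)[::-1])),"sep",np.linalg.norm(f-n))
# bar in hand: frame with x horiz along tool lean yaw, tool pose at capture
p=np.array((461.1,233.4,184.2)); R=np.array([[0.519,.806,.285],[.707,-.593,.386],[.48,.001,-.877]])
gp=p-19*R[:,2]; X=np.array((R[0,0],R[1,0],0)); X/=np.linalg.norm(X); Y=np.array((-X[1],X[0],0)); Z=np.array((0,0,1.))
print("grasp",gp,"yaw",np.degrees(np.arctan2(X[1],X[0])))
# observed rows (upper silhouettes): end-face bottom/top..: junction v=198 at sides (axis height), end v=95.5 (u=281 top rim)
def res(q):
    pit,off,h=q; A=X*np.cos(pit)+Z*np.sin(pit); N=-X*np.sin(pit)+Z*np.cos(pit); O=gp-h*Z+off*A   # O = gauge origin
    E=O+85*A; ring=[E+11*(np.cos(t)*N+np.sin(t)*Y) for t in np.linspace(0,6.28,60)]
    ve=proj(c,ring)[:,1].min(); j=O+30*A
    vj=proj(c,[j+11*N])[0,1]
    s=proj(c,[O+60*A+11*Y,O+60*A-11*Y])
    return [ve-95.5,vj-198.3]
for h in (0,3,6):
    o=least_squares(lambda q:res([q[0],q[1],h]),[0,5]); print(h,o.x,o.fun)
    pit,off=o.x; A=X*np.cos(pit)+Z*np.sin(pit); O=gp-h*Z+off*A
    print(O,proj(c,[O+80*A,O+40*A,O+20*A]))
E
```

```text
[[579.7 395.3]
 [566.6 377.6]
 [526.7 323.1]
 [513.3 304.8]]
seat [546.6 350.2] yaw 53.750993897057434 sep 89.90668917440944
grasp [455.7 226.1 200.9] yaw 53.71806576878521
0 [0.  4.1] [-0.  0.]
[458.1 229.4 200.9] [[282.7 114.3]
 [282.8 184.8]
 [282.9 222.8]]
3 [0.  4.9] [0. 0.]
[458.6 230.  198. ] [[282.7 113.9]
 [282.8 184.4]
 [282.8 222.1]]
6 [0.  5.7] [0. 0.]
[459.1 230.7 195.1] [[282.7 113.4]
 [282.8 184. ]
 [282.8 221.4]]
```

```bash

python3 nudge.py '[[-6.4,0.4,11.7,0,0,0],[-6.4,0.4,11.7,0,0,0],[-6.4,0.4,11.7,0,0,0],[0,0,0,0,0,0],[0,0,0,0,0,0]]'
python3 - <<'E'
from h import *
from bench import r
X=np.array((.5913,.8064,0)); Y=np.array((-.8064,.5913,0))
T=np.array((461.1,233.4,184.2))+(np.array((546.6,350.2,158))-(458.6,230,198))-3*X-1.2*Y; print(T)
go(T,lean(53.75)); print(r.sense()["joint_pos"].round(2))
E
```

```text
clock: 15.82
ee_pos: [463.2, 230.9, 144.1]
eef_rot: [[0.521, 0.805, 0.285], [0.706, -0.594, 0.386], [0.48, 0.0, -0.877]]
contact_force: [0.5, -0.0, -2.4]
finger_gap: 14.9
gripper_force: 45.0
[548.29378 350.47124 144.2    ]
t 15.82 pos [463.2 230.9 144.1] d_now [128.7  -2.5  70.3] d_in_target_axes [128.8  -2.1  70.3] rot [ 0.002 -0.001 -0.002] F [ 0.5 -0.  -2.4]
[ 0.11  0.11 -0.55  2.32 -0.58  0.33 -0.54]
```

```bash

python3 nudge.py '[[0,-2.2,0,0,0,-0.002],[18,0,9.8,0,0,0],[18,0,9.8,0,0,0],[18,0,9.8,0,0,0],[18,0,9.8,0,0,0],[0,0,0,0,0,0],[0,0,0,0,0,0]]'
python3 - <<'E'
from h import *
from bench import r
go((548.3,350.5,144.2),lean(53.75)); print(r.sense()["joint_pos"].round(2))
E
```

```text
clock: 16.7
ee_pos: [509.4, 298.1, 144.3]
eef_rot: [[0.518, 0.806, 0.285], [0.708, -0.592, 0.386], [0.48, 0.002, -0.877]]
contact_force: [0.4, -0.1, -3.0]
finger_gap: 15.0
gripper_force: 45.0
t 16.7 pos [509.4 298.1 144.3] d_now [57.2  0.3 31.4] d_in_target_axes [57.2  0.4 31.4] rot [ 0.002 -0.     0.   ] F [ 0.4 -0.1 -3. ]
[-0.11  0.21 -0.45  2.2  -0.34  0.31 -0.86]
```

```bash

python3 nudge.py '[[14.3,0.1,7.8,0,0,0],[14.3,0.1,7.8,0,0,0],[14.3,0.1,7.8,0,0,0],[14.3,0,7.8,0,0,0],[0,0,0,0,0,0],[0,0,0,0,0,0]]'
python3 - <<'E'
from h import *
from bench import r
import pickle
go((548.3,350.5,144.2),lean(53.75)); print(r.sense()["joint_pos"].round(2))
for n in ("wrist","top"):
    c=r.capture(n); cv2.imwrite(f"pics/{n}6.png",c["image"][:,:,::-1])
    pickle.dump(c,open(n+"6.pkl","wb"))
E
```

```text
clock: 17.45
ee_pos: [548.3, 350.1, 144.2]
eef_rot: [[0.519, 0.806, 0.285], [0.708, -0.592, 0.386], [0.48, 0.002, -0.878]]
contact_force: [0.6, -0.1, -2.9]
finger_gap: 15.2
gripper_force: 45.0
t 17.45 pos [548.3 350.1 144.2] d_now [ 0.3 -0.2  0.1] d_in_target_axes [ 0.3 -0.2  0.1] rot [ 0.002 -0.    -0.   ] F [ 0.6 -0.1 -2.9]
[-0.26  0.28 -0.35  2.09 -0.22  0.32 -1.02]
```

View pics/wrist6.png

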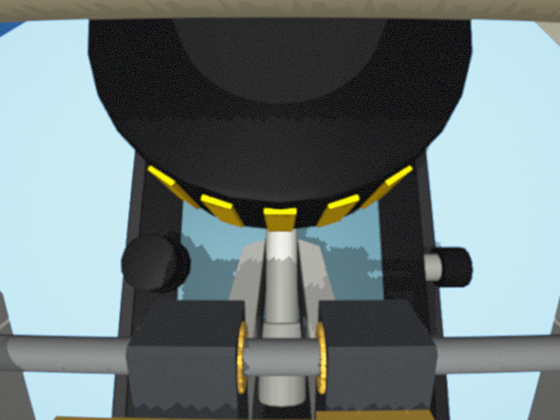

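The bar is in line with the drum centre (u≈281) with no contact. Lower it gently.

```bash

python3 nudge.py '[[-2.4,0,4.4,0,0,0],[-2.4,0,4.4,0,0,0],[-1.4,0,2.6,0,0,0],[-0.7,0,1.3,0,0,0],[0,0,0,0,0,0],[0,0,0,0,0,0]]'
python3 nudge.py '[[-0.7,0,1.3,0,0,0],[0,0,0,0,0,0]]'
python3 nudge.py '[[-0.7,0,1.3,0,0,0],[0,0,0,0,0,0]]'
```

```text
clock: 18.3
ee_pos: [548.8, 350.7, 130.1]
eef_rot: [[0.519, 0.806, 0.286], [0.707, -0.592, 0.386], [0.48, 0.002, -0.877]]
contact_force: [-0.4, 1.1, -2.3]
finger_gap: 15.0
gripper_force: 45.0
clock: 18.55
ee_pos: [548.7, 350.6, 128.4]
eef_rot: [[0.519, 0.806, 0.285], [0.708, -0.592, 0.386], [0.48, 0.002, -0.877]]
contact_force: [0.4, -0.7, -2.8]
finger_gap: 15.0
gripper_force: 45.0
clock: 18.8
ee_pos: [548.7, 350.6, 126.8]
eef_rot: [[0.519, 0.806, 0.285], [0.708, -0.592, 0.386], [0.48, 0.002, -0.877]]
contact_force: [-0.2, 0.6, -3.2]
finger_gap: 14.9
gripper_force: 45.0
```

```bash
for i in 1; do
python3 nudge.py '[[-0.5,0,0.9,0,0,0],[0,0,0,0,0,0]]' | egrep 'ee_pos|force'
python3 nudge.py '[[-0.5,0,0.9,0,0,0],[0,0,0,0,0,0]]' | egrep 'ee_pos|force'
done
```

```text
ee_pos: [548.7, 351.0, 126.3]
contact_force: [-2.9, 0.2, 2.5]
gripper_force: 45.0
ee_pos: [548.7, 351.4, 125.9]
contact_force: [-9.2, -3.0, 13.2]
gripper_force: 45.0
```

```bash

python3 nudge.py '[[0,0,0,0,0,0],[0,0,0,0,0,0],[0,0,0,0,0,0]]' 26
python3 - <<'E'
from h import *
from bench import r
import pickle
c=r.capture("scene"); pickle.dump(c,open("s7.pkl","wb")); cv2.imwrite("pics/s7.png",cv2.resize(c["image"][150:300,330:530,::-1],None,fx=4,fy=4)[:600])
w=r.capture("wrist"); pickle.dump(w,open("w7.pkl","wb")); cv2.imwrite("pics/w7.png",w["image"][:,:,::-1])
im=w["image"].astype(int)
for v in range(226,400,8): 
    us=np.where(im[v,200:360].min(1)>140)[0]+200; print(v,us[[0,-1]] if len(us) else 0,end=" ")
X=np.array((.5913,.8064,0)); s=np.array((546.6,350.2,139)); print(proj(w,[s-65*X,s-30*X,s,s+30*X]))
E
```

```text
clock: 19.68
ee_pos: [548.9, 350.5, 124.9]
eef_rot: [[0.519, 0.806, 0.286], [0.707, -0.592, 0.386], [0.48, 0.002, -0.877]]
contact_force: [-0.3, 0.2, -0.0]
finger_gap: 25.8
gripper_force: 0.0
226 [265 293] 234 [265 293] 242 [242 318] 250 [230 331] 258 [227 334] 266 [226 337] 274 [223 339] 282 [221 341] 290 [218 344] 298 [216 347] 306 [224 338] 314 [224 338] 322 [225 334] 330 [228 336] 338 0 346 0 354 [226 337] 362 [221 344] 370 [295 295] 378 [239 294] 386 [263 294] 394 [262 294] [[279.70931089 395.9192198 ]
 [279.7124997  318.47484656]
 [279.71977522 256.41365396]
 [279.73017406 198.48262186]]
```

View pics/w7.png

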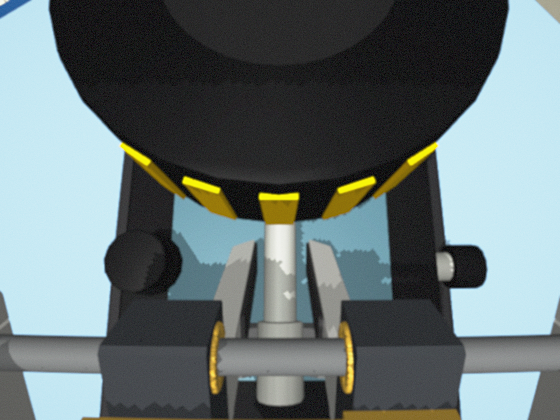

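Gauge lies straight in the grooves, junction at v≈322, fingers open to either side. Retreat along the tool axis.

```bash

python3 nudge.py '[[0,0,-8,0,0,0],[0,0,-16,0,0,0],[0,0,-25,0,0,0],[0,0,-25,0,0,0],[-15,0,-25,0,0,0],[-25,0,-25,0,0,0],[-25,0,-10,0,0,0],[0,0,0,0,0,0]]' | egrep 'clock|ee_pos|contact'
python3 - <<'E'
from h import *
from bench import r
import pickle
w=r.capture("wrist"); cv2.imwrite("pics/w8.png",w["image"][:,:,::-1]); pickle.dump(w,open("w8.pkl","wb"))
X=np.array((.5913,.8064,0)); s=np.array((546.6,350.2,139)); print(proj(w,[s-65*X+[0,0,11],s-30*X+[0,0,11],s+[0,0,8],s+30*X+[0,0,11],s+56*X+[0,0,11]]))
go((0,0,0)); print(r.sense()["joint_pos"].round(2))
E
```

```text
clock: 20.78
ee_pos: [476.2, 251.2, 212.2]
contact_force: [-0.2, 0.4, 0.7]
[[279.53897823 187.17217428]
 [279.47594853 143.35253361]
 [279.43272924 109.77676774]
 [279.3813266   74.42444735]
 [279.34511198  46.87383071]]
t 20.82 pos [476.9 252.2 212.4] d_now [-527.8 -235.1  -48.1] d_in_target_axes [-527.8 -235.1  -48.1] rot [0. 0. 0.] F [-0.2 -0.3 -0.3]
[-0.04  0.01 -0.41  2.23 -0.47  0.5  -0.72]
```

View pics/w8.png

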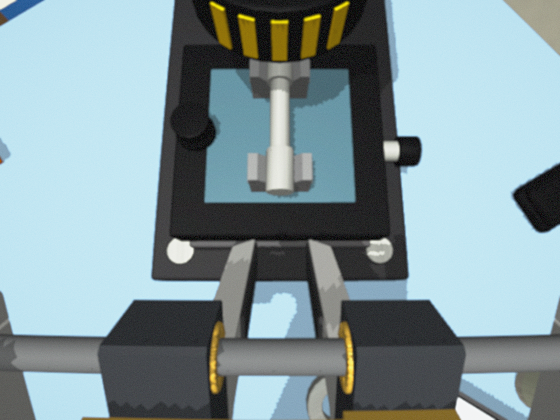

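Gauge lies in both blocks (short end v≈187, junctions ≈147/78, within ~4 mm of the prediction). Now back to the cover.

```bash

python3 nudge.py '[[-8,0,-20,0,-0.12,0],[-8,0,-20,0,-0.13,0],[0,0,0,0,-0.13,0],[0,0,0,0,-0.12,0],[0,0,0,0,0,0.13],[0,0,0,0,0,0.14],[0,0,0,0,0,0.14],[0,0,0,0,0,0.14]]' 50 10
python3 - <<'E'
from h import *
from bench import r
go((485.3,-37.7,120),down(np.radians(22.1))); print(r.sense()["joint_pos"].round(2))
E
```

```text
clock: 21.82
ee_pos: [458.5, 228.3, 240.9]
eef_rot: [[0.928, 0.374, 0.003], [0.374, -0.928, -0.0], [0.002, 0.001, -1.0]]
contact_force: [0.4, 0.3, -0.9]
finger_gap: 49.9
gripper_force: 0.0
t 21.82 pos [458.5 228.3 240.9] d_now [-74.9 256.6 121.1] d_in_target_axes [-75.3 256.6 120.9] rot [ 0.001 -0.002 -0.003] F [ 0.4  0.3 -0.9]
[-0.22  0.15 -0.4   1.9   0.07  1.1  -1.84]
```

```bash

python3 nudge.py '[[-12,42,10,0,0,0],[-12,42,10,0,0,0],[-13,43,10,0,0,0],[-13,43,20,0,0,0],[-13,43,30,0,0,0],[-12,43,41,0,0,0],[0,0,0,0,0,0],[0,0,0,0,0,0]]'
python3 - <<'E'
from h import *
from bench import r
go((485.3,-37.7,64),down(np.radians(22.1)))
c=r.capture("wrist"); im=c["image"].astype(int); m=im.max(2)<70
print(proj(c,[(485.3,-37.7,89),(485.9,-37.9,89)]))
for v in range(150,290,14): print(v,np.where(np.diff(m[v,240:320].astype(int)))[0]+240)
E
```

```text
clock: 22.82
ee_pos: [486.3, -37.1, 120.1]
eef_rot: [[0.926, 0.378, 0.002], [0.378, -0.926, -0.0], [0.002, 0.001, -1.0]]
contact_force: [0.1, 0.3, -0.1]
finger_gap: 50.2
gripper_force: 0.0
t 22.82 pos [486.3 -37.1 120.1] d_now [-1.2  0.1 56.1] d_in_target_axes [-1.1  0.2 56.1] rot [ 0.001 -0.002  0.002] F [ 0.1  0.3 -0.1]
[[282.33378442 236.29262079]
 [282.99483504 235.56936279]]
150 [277 285]
164 [273 290]
178 [273 290]
192 [273 290]
206 [273 290]
220 [273 290]
234 [273 290]
248 [273 289]
262 [273 289]
276 [273 289]
```

Handle centred at u≈281, as predicted. Grip and slide back.

```bash

python3 nudge.py '[[-1,0,20,0,0,0.002],[0,0,20,0,0,0],[0,0,16,0,0,0],[0,0,0,0,0,0],[0,0,0,0,0,0]]' | egrep 'clock|ee_pos|contact'
python3 nudge.py '[[0,0,0,0,0,0],[0,0,0,0,0,0],[0,0,0,0,0,0],[0,0,0,0,0,0],[0,0,0,0,0,0]]' 5 10
python3 nudge.py '[[0,15,0,0,0,0],[0,30,0,0,0,0],[0,30,0,0,0,0],[0,30,0,0,0,0],[0,30,0,0,0,0],[0,30,0,0,0,0],[0,30,0,0,0,0],[0,0,0,0,0,0]]'
python3 - <<'E'
from h import *
a=np.radians(22.1); rc=np.array((525.8,-138.5,64)); p=rc-112*np.array((-np.sin(a),np.cos(a),0)); go(p,down(a))
E
```

```text
clock: 23.5
ee_pos: [485.3, -37.9, 64.4]
contact_force: [-0.0, -0.4, -0.0]
clock: 24.12
ee_pos: [484.8, -38.3, 63.8]
eef_rot: [[0.927, 0.376, 0.002], [0.376, -0.927, -0.0], [0.002, 0.001, -1.0]]
contact_force: [-1.1, 0.0, 0.3]
finger_gap: 11.5
gripper_force: 10.0
clock: 25.12
ee_pos: [557.8, -221.3, 63.3]
eef_rot: [[0.928, 0.373, 0.001], [0.373, -0.928, -0.001], [0.001, 0.001, -1.0]]
contact_force: [-0.3, 0.1, -4.6]
finger_gap: 11.7
gripper_force: 10.0
t 25.12 pos [ 557.8 -221.3   63.3] d_now [ 1.6 23.2 -0.7] d_in_target_axes [ 1.5 23.2 -0.7] rot [ 0.001 -0.001 -0.003] F [-0.3  0.1 -4.6]
```

```bash

python3 nudge.py '[[0,8,0.5,0,0,0],[0,7,0.5,0,0,0],[0,3,0,0,0,0],[0,0,0,0,0,0]]' | egrep 'clock|ee_pos|contact'
python3 nudge.py '[[0,2,0,0,0,0],[0,2,0,0,0,0],[0,0,0,0,0,0]]' | egrep 'clock|ee_pos|contact'
python3 nudge.py '[[0,2,0,0,0,0],[0,0,0,0,0,0]]' | egrep 'clock|ee_pos|contact'
```

```text
clock: 25.62
ee_pos: [565.0, -235.0, 63.1]
contact_force: [-0.3, 2.8, 1.7]
clock: 26.0
ee_pos: [566.4, -238.8, 63.1]
contact_force: [-1.4, 4.8, 3.0]
clock: 26.25
ee_pos: [567.2, -240.8, 63.1]
contact_force: [-1.4, 4.5, 4.3]
```

```bash

python3 nudge.py '[[0,2,0,0,0,0],[0,0,0,0,0,0]]' | egrep 'clock|ee_pos|contact'
python3 nudge.py '[[0,2,0,0,0,0],[0,0,0,0,0,0]]' | egrep 'clock|ee_pos|contact'
```

```text
clock: 26.5
ee_pos: [567.9, -242.7, 63.1]
contact_force: [-0.9, 4.9, 4.3]
clock: 26.75
ee_pos: [568.6, -244.4, 63.1]
contact_force: [-2.1, 6.3, 5.1]
```

```bash

python3 nudge.py '[[0,2,0,0,0,0],[0,0,0,0,0,0]]' | egrep 'clock|ee_pos|contact'
python3 nudge.py '[[0,0,0,0,0,0],[0,0,0,0,0,0],[0,0,0,0,0,0],[0,0,-25,0,0,0],[0,0,-40,0,0,0],[0,0,-50,0,0,0],[0,0,-50,0,0,0],[0,0,0,0,0,0]]' 50
python3 - <<'E'
from h import *
from bench import r
c=r.capture("wrist"); im=c["image"].astype(int); w=big((im.min(2)>120)&(np.arange(420)[:,None]<310))[0]
print("wrist cover",rect(c,w,53))
c=r.capture("scene"); im=c["image"].astype(int); m=np.zeros(im.shape[:2],bool); m[145:265,85:300]=1
w=big((im.min(2)>150)&m,1)[0]; print("scene cover",rect(c,w,53))
print(r.sense()["contact_force"],r.sense()["clock"])
E
```

```text
clock: 27.0
ee_pos: [568.6, -244.5, 62.9]
contact_force: [-7.2, 14.4, 10.9]
clock: 28.0
ee_pos: [570.8, -247.6, 232.2]
eef_rot: [[0.927, 0.375, 0.008], [0.375, -0.927, -0.003], [0.006, 0.006, -1.0]]
contact_force: [0.2, 0.1, -0.4]
finger_gap: 49.8
gripper_force: 0.0
wrist cover (664.5552368164062, -404.1470642089844, (331.3035888671875, 212.3098602294922), 32.17117691040039)
scene cover (568.164306640625, -242.95176696777344, (172.25755310058594, 211.4438018798828), 22.069665908813477)
[-0.65553741  0.67662166 -0.9755722 ] 28.1
```

The stop was felt (force rose without motion), and the cover is at the end, flat and released.

```bash
python3 -c "
from bench import r
print(r.hand_in())"
```

```text
the job is handed in; nothing more can be done
None
```

The job is handed in after about 28 s of the 67 s: the plug gauge lies released in both V-blocks with its longer end under the lens, about 4 mm from the seat, and the cover is back against its end stop; the hand-in returned no verdict.

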